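# Shut the lapped doors of the reagent cabinet

### The job

Close up the small bench cabinet so that no dust gets at the reagents: first push the rebated right-hand door fully shut while the left-hand door still stands well open, then push the flanged left-hand door fully shut over it, so that its flange laps over the rebated edge. Leave both doors fully closed, and do not disturb the bottles in the cabinet or the beaker on the worktop.

Things in the scene. Friction and masses are not known exactly. Their poses are not given: they have to be found in the camera images.
- cabinet: grey sheet-metal bench cabinet, fixed to the worktop, 110 deep (x) x 240 wide (y) x 200 high (z) mm, with two upright doors on its front. Origin: centre of its underside, on the worktop. Its x axis points from the open front to the back, y to its left side as the robot sees it, z up; the front of the box is at x = -55 mm.
- rebated_leaf (a joint): angle of the right-hand (-y) door: 0 = shut, grows as the door swings out towards the robot, up to 1.7 rad. It starts open, between 0.8 and 1.25. A leaf 117 mm wide, 14 mm thick, from z = 8 to 196 mm; its free edge is rebated: the last 18 mm are stepped back on the outside to a 7 mm thick tongue. It stays where it is left (light hinge friction, 0.04 N m) and has a hard stop at 0. If the other door is shut first, its flange blocks this one about 0.13 rad short of shut.
- flanged_leaf (a joint): angle of the left-hand (+y) door: 0 = shut, grows as it swings out, up to 1.7 rad. It starts open, between 0.8 and 1.25. A leaf 117 mm wide, 14 mm thick, from z = 8 to 196 mm, with a 5 mm thick flange along the outside of its free edge that sticks out 17 mm farther and, when shut, lies over the tongue of the other door. Same light hinge friction and hard stop at 0.
- rebated_leaf_hinge (a point): point on the vertical hinge axis of the right-hand door, at the height of the cabinet's top (z = 200 mm); in the cabinet's frame at x = -56, y = -119 mm. The back face of the leaf runs through this axis; its outer face lies 14 mm farther out.
- flanged_leaf_hinge (a point): the same for the left-hand door: cabinet frame x = -56, y = +119 mm, z = 200 mm
- rebated_leaf_push (a point): point on the outer face of the right-hand door, 79 mm from its hinge axis, 16 mm below the door's top edge and just above its handle: a free flat place to push. Its axes turn with the door; its -x axis points out of the outer face.
- flanged_leaf_push (a point): the same point on the left-hand door
- rebated_leaf_pull (a point): on the upright bar of the right-hand door's steel handle, 8 mm below its top end. The bar is 8 mm thick, runs from z = 90 to 158 mm (arms included 86 to 162 mm) and stands 30 mm off the outer face (middle of the bar), 79 mm from the hinge axis.
- flanged_leaf_pull (a point): the same point on the left-hand door's handle
- amber_bottle_2: brown glass dropper bottle, 38 mm wide, 111 mm high, standing loose inside the cabinet at the left; origin at the centre of its underside, z up. Bystander.
- white_bottle: white plastic bottle, 33 mm wide, 66 mm high, standing loose inside the cabinet at the right; origin at the centre of its underside, z up. Bystander.
- beaker: small clear beaker, 45 mm wide, 58 mm high, standing loose on the worktop beside the cabinet, to its left, near the left end of the worktop; origin at the centre of its underside, z up. Bystander.

How it is judged (in metres and radians):
On the way, in this order (a step that is already met when the one before it is completed fails the run):
1. the rebated right-hand door is shut while the flanged left-hand door still stands open (value of joint rebated_leaf below 0.04 rad and value of joint flanged_leaf above 0.25 rad), for 0.2 s.
2. the flanged left-hand door is shut over it (value of joint each of rebated_leaf, flanged_leaf below 0.04 rad), for 0.2 s.
At the end, for the whole second after the job is handed in: Both doors are shut, each within 0.04 rad (about 5 mm at the free edge), the flange lapping over the rebated edge (all of step 2); the robot touches nothing.
It fails at once if a bottle in the cabinet or the beaker is pushed more than 30 mm or tipped over (distance of any of amber_bottle_2, white_bottle, beaker from where it was at the start of the episode above 0.03 m or angle between any of amber_bottle_2, white_bottle, beaker's own z axis and vertical above 0.5 rad).
It also fails if it takes over 45 s, if anything falls off the work surface, if the arm or the gripper's body presses on something with over 40 N, if the wrist force passes 120 N, or if a joint passes its speed limit or range.

### The arm

A 6-joint arm with a two-finger parallel gripper is mounted at the origin on a cart in front of the work surface, level with it; the furniture and walls round the work are solid. World frame = base frame: x ahead of the robot, y to its left, z up, the work surface at z = 0. Lengths are in m, angles in degrees, forces in N, time in s.
With the tool pointing down it reaches from about 0.4 to 0.825 m from the base axis. Payload 7 kg.
Tool frame: the origin (TCP) lies at the centre of the arm's flange, where the gripper is bolted on; the fingertips stand 178 mm ahead of it and the grasp point (between the pads) lies ahead of it (ctrl.grip_depth is the z of the grasp point in the tool frame, in m); z points along the fingers, x is the direction in which the jaws open and shut, and the axes are right-handed (so a half turn about z gives the same grasp; the last joint's range is limited). The gripper opens to 88 mm and grips with 3 to 60 N. Pads are 19 mm wide; open, the fingers measure 130 mm over their backs; the gripper's body (78 mm by 193 mm) begins 47 mm behind the grasp point.
Start: joints at [-47.55, 20.546, 0.682, 0, -70.136, -16.507], TCP at [0.295, -0.607, 0.405] pointing down, gripper open.
Joint ranges: [-176.03, 176.03], [-82.01, 121.73], [-58.28, 71.71], [-173.87, 95.51], [-174.79, -0.11], [-173.66, 173.66]. Speed limits (degrees/s): [136.94, 136.94, 172.46, 180, 180, 180].

### API

Orientations are given as [roll, pitch, yaw] about the fixed x, y, z axes, in that order (R = Rz(yaw) Ry(pitch) Rx(roll)).
In Python, from plant import ctrl gives the robot as it stands.
- The arm moves only by the tool carry_out, never from a script. Its arguments are lists of equal length, an entry for each row: "linear": the shift along the tool's x, y, z in cm, a list of three; "twist": the turn about the tool's z in degrees. In form: {"linear": [[tx, ty, tz], ...], "twist": [twist, ...]}. A call has 1 to 12 rows; each row is the pose to reach, as a shift and turn from the pose measured when the call began, along the tool's axes at that moment; what a row does not reach only later rows make up. A row lasts 1/12 s, in which the tool goes at most 41.7 mm and 7.16 degrees, less where a joint would pass 70% of its speed; a pose out of reach is approached as far as the arm can. A call with a gripper value outside its range is refused whole. "fingers" is the gripper's target within -1 to 1 (fully open at 1, half-way at 0, shut at -1), set as the call begins (left out, the last holds). The fingers move at their own pace and stop on an object; the grip force is fixed at half the most. Time passes only in rows, so rows that repeat a pose let the fingers close. It gives the time, the measured TCP pose, the force and the opening at its end, in the units of the state.
- ctrl.get_obs(): the state, without advancing time (a new reading comes with each control period).
- ctrl.snapshot(name): name is "scene" or "top"; returns the picture (480x640x3 uint8, blue, green, red); there is no depth.
- ctrl.camera_params(name): a dict with "fovy" (degrees; the focal length in pixels is half the picture's height over the tangent of half this angle, whatever the lens; pixels are square), "cx", "cy" (the principal point, pixels), "dist" ([k1, k2, p1, p2, k3] as OpenCV has them; the pictures are not rectified), "eye" and "rotation" of the camera in the world. Camera axes: x right, y down, z forward; pixel columns grow to the right and rows downward; lengths in m; the calibration is good to about 2 mm. A picture is of the moment at which its call begins. camera_params takes no time and is no camera call.
- ctrl.close_job(): hands the job in, once; it reports no verdict.
The state is a dict: "clock": time; "joint_pos": joint angles; "qvel": joint speeds; "tau": joint torques, N m; "tool_pos": TCP position; "orientation": TCP orientation; "force": force on the tool from outside, world axes, zero at the start; "moment": the same for the moment, N m; "opening": finger opening in m.
Only numpy, scipy, OpenCV 4.12 (cv2) and the standard library are available. Lean on these libraries where they do the work, as an engineer would, in place of code of your own. Each camera call takes 0.05 s, during which the arm holds its last target.

## Working session

There is one attempt and no reset: what is moved stays moved. The work goes in short steps, Python scripts to look and compute and a tool call to move; the robot and the scene stay as the last step left them, time stands still between calls to the robot, and variables do not carry over. Pictures are saved under pics/ and viewed, and the job is handed in when it is done.

Besides the shell and the picture viewer there is one more tool, called by a JSON object that holds its "op" and its "data", one argument or row to a line. carry_out: Moves the arm, as the interface text tells. Its arguments: {"type":"object","properties":{"linear":{"type":"array","items":{"type":"array","items":{"type":"number"}}},"twist":{"type":"array","items":{"type":"number"}},"fingers":{"type":"number"}},"required":["linear","twist"]}

```bash
mkdir -p pics; python3 - <<'E'
from plant import ctrl
import cv2
print(ctrl.get_obs(), ctrl.grip_depth)
for n in("scene","top"):
    cv2.imwrite(f"pics/{n}0.png",ctrl.snapshot(n)); print(ctrl.camera_params(n))
E
```

```text
{'clock': 0.0, 'joint_pos': array([-4.75493773e+01,  2.05911555e+01,  6.33938482e-01, -1.90698224e-02,
       -7.01355066e+01, -1.65076566e+01]), 'qvel': array([ 0.04015557, -0.04888276,  0.04902721,  0.08742937, -0.02245506,
       -0.10138178]), 'tau': array([-1.56618033e-03, -5.82715523e+01,  2.93035895e+01,  6.99687347e+00,
        6.42518105e-03, -1.58084058e-04]), 'tool_pos': array([ 0.2952173 , -0.60680562,  0.40373015]), 'orientation': array([-1.79990839e+02, -9.39958399e-02,  1.15936464e+02]), 'force': array([-0.5237125 , -0.87468658,  0.81921834]), 'moment': array([-0.00488224,  0.06722712,  0.03292087]), 'opening': 0.08737335127935203} 0.1593
{'fovy': 53.480160923834525, 'cx': 318.9902918692676, 'cy': 244.7355155789158, 'dist': array([0.02939972, 0.        , 0.        , 0.        , 0.        ]), 'eye': array([0.94533956, 0.9200307 , 0.47365906]), 'rotation': array([-114.13565606,    0.71866277,  151.89516789])}
{'fovy': 49.5546398944652, 'cx': 326.8104893949179, 'cy': 240.9945823144921, 'dist': array([-0.09885431,  0.        ,  0.        ,  0.        ,  0.        ]), 'eye': array([0.0770946 , 0.41539057, 0.80314402]), 'rotation': array([-142.56056471,   -0.75955748, -109.32386739])}
```

View pics/scene0.png

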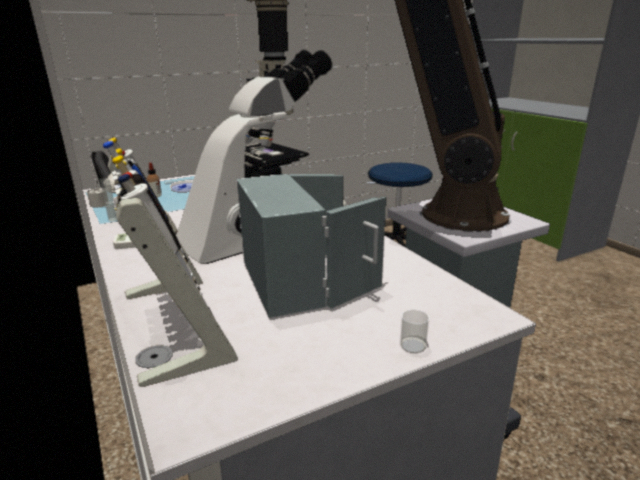

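View pics/top0.png

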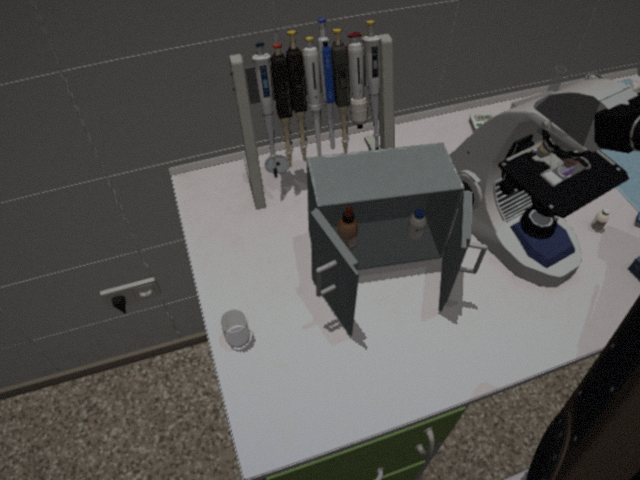

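```bash
cat > h.py <<'E'
import numpy as np,cv2
from scipy.spatial.transform import Rotation as Ro
from plant import ctrl
def ray(n,px):
    c=ctrl.camera_params(n); f=240/np.tan(np.radians(c['fovy']/2))
    K=np.array([[f,0,c['cx']],[0,f,c['cy']],[0,0,1]])
    u=cv2.undistortPoints(np.array(px,float).reshape(-1,1,2),K,c['dist']).reshape(-1,2)
    R=Ro.from_euler('xyz',c['rotation'],degrees=True).as_matrix()
    return c['eye'],np.c_[u,np.ones(len(u))]@R.T
def onz(n,px,z):
    e,d=ray(n,px); return e+d*((z-e[2])/d[:,2])[:,None]
def proj(n,P):
    c=ctrl.camera_params(n); f=240/np.tan(np.radians(c['fovy']/2))
    K=np.array([[f,0,c['cx']],[0,f,c['cy']],[0,0,1]])
    R=Ro.from_euler('xyz',c['rotation'],degrees=True).as_matrix().T
    return cv2.projectPoints(np.array(P,float).reshape(-1,3),cv2.Rodrigues(R)[0],-R@c['eye'],K,c['dist'])[0].reshape(-1,2)
E
python3 - <<'E'
from h import *
print(onz("top",[(308,160),(443,144),(463,190),(313,206)],.2).round(3))
print(onz("scene",[(238,178),(291,176),(324,216),(252,222)],.2).round(3))
a=cv2.imread("pics/top0.png")[130:350,290:510]; cv2.imwrite("pics/topz.png",cv2.convertScaleAbs(cv2.resize(a,(600,600),interpolation=2),alpha=1.6))
a=cv2.imread("pics/scene0.png")[160:340,220:420]; cv2.imwrite("pics/scz.png",cv2.convertScaleAbs(cv2.resize(a,(660,594),interpolation=2),alpha=1.6))
E
```

```text
[[ 0.68   0.229  0.2  ]
 [ 0.645 -0.005  0.2  ]
 [ 0.537  0.015  0.2  ]
 [ 0.581  0.253  0.2  ]]
[[0.647 0.001 0.2  ]
 [0.547 0.043 0.2  ]
 [0.6   0.283 0.2  ]
 [0.711 0.25  0.2  ]]
```

View pics/topz.png

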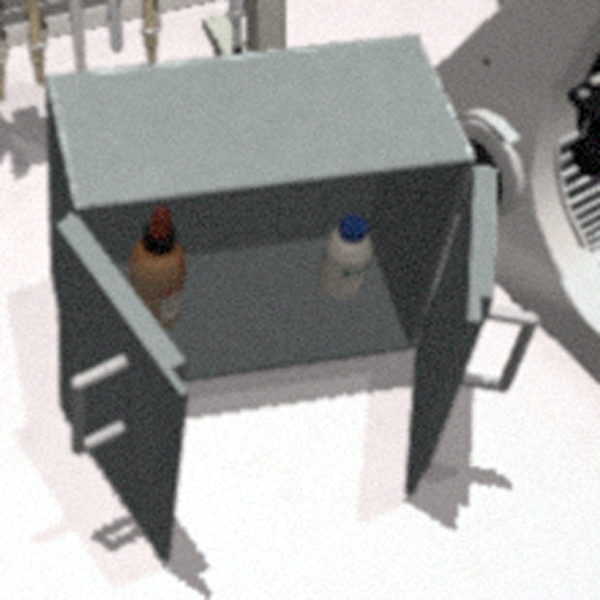

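View pics/scz.png

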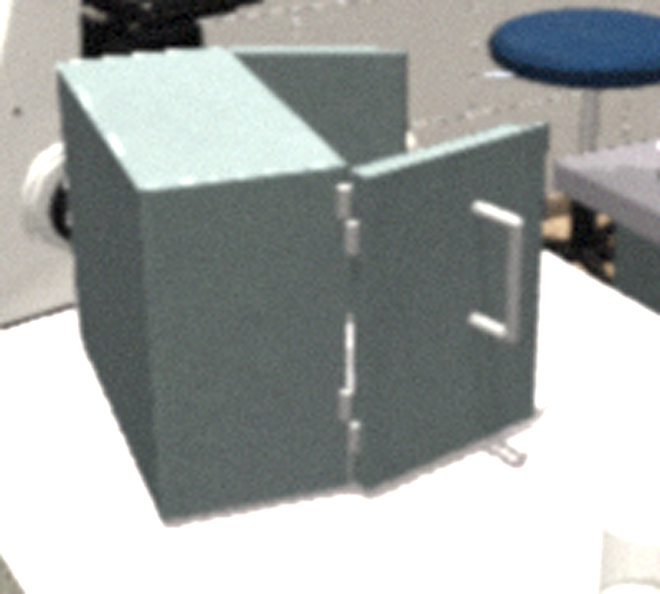

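```bash
python3 - <<'E'
from h import *
T=np.array([(47,75),(420,37),(473,161),(77,208)])/2.727+[289.7,129.7]
S=np.array([(58,63),(222,48),(345,167),(143,190)])/3.3+[219.7,159.7]
A=onz("top",T,.2); B=onz("scene",S[[3,0,1,2]],.2)
print(T,S); print(A.round(3));print(B.round(3))
L=np.array([(.055,.12),(.055,-.12),(-.055,-.12),(-.055,.12)])
from scipy.optimize import least_squares
def P(p,z): 
    c,s=np.cos(p[2]),np.sin(p[2]); return np.c_[L@np.array([[c,s],[-s,c]])+p[:2],np.full(4,z)]
def r(p,w): 
    o=[]
    if w!=1:o.append(proj("top",P(p,.2))-T)
    if w!=0:o.append(proj("scene",P(p,.2))-S[[3,0,1,2]])
    return np.concatenate(o).ravel()
for w in(0,1,2):
    q=least_squares(r,[.6,.13,0],args=(w,));print(q.x[:2].round(4),np.degrees(q.x[2]).round(2),q.fun.round(1))
E
```

```text
[[306.93505684 157.20275028]
 [443.71540154 143.26802347]
 [463.1506784  188.73923726]
 [317.93615695 205.9742941 ]] [[237.27575758 178.79090909]
 [286.97272727 174.24545455]
 [324.24545455 210.30606061]
 [263.03333333 217.27575758]]
[[ 0.687  0.228  0.2  ]
 [ 0.646 -0.007  0.2  ]
 [ 0.54   0.013  0.2  ]
 [ 0.579  0.245  0.2  ]]
[[0.688 0.239 0.2  ]
 [0.65  0.006 0.2  ]
 [0.548 0.027 0.2  ]
 [0.587 0.26  0.2  ]]
[0.6133 0.1196] -9.62 [-0.4 -0.   0.  -0.5  1.5 -0.1 -1.1  0.1]
[0.6173 0.1306] -9.32 [-1.4  0.6 -1.2 -0.2  1.  -0.9  1.7 -0.7]
[0.6132 0.1206] -9.44 [-1.   0.3 -0.6 -0.5  1.  -0.1 -1.5  0.5 -1.5 -1.8 -0.8 -1.7  0.9 -2.3
  0.8 -2.8]
```

```bash
cat >> h.py <<'E'
C=np.array([.6132,.1206]); YAW=np.radians(-9.5)
RC=np.array([[np.cos(YAW),-np.sin(YAW)],[np.sin(YAW),np.cos(YAW)]])
def w2c(p): return (np.atleast_2d(p)[:,:2]-C)@RC
def c2w(p): return np.atleast_2d(p)@RC.T+C
# door point: s along leaf from hinge, o outward offset, a angle; side -1 right, +1 left
def door(side,a,s,o):
    h=np.array([-.056,side*.119]); 
    along=np.array([-np.sin(a),-side*np.cos(a)]); out=np.array([-np.cos(a),side*np.sin(a)])
    return c2w(h+s*along+o*out)[0]
E
python3 - <<'E'
from h import *
f=lambda l:np.array(l)/2.727+[289.7,129.7]
print((w2c(onz("top",f([(62,222),(80,213),(185,360),(180,368),(187,385)]),.196))*1000).round())
print((w2c(onz("top",f([(475,167),(497,168),(468,320),(488,322)]),.196))*1000).round())
img=[cv2.imread(f"pics/{n}0.png") for n in("top","scene")]
for aL,aR in((.9,1.2),):pass
for side in(-1,1):
  for a in(.8,.9,1.0,1.1,1.2):
    print(side,a,proj("top",[[*door(side,a,.117,0),.196],[*door(side,a,.117,.007 if side<0 else .014),.196]]).round().ravel(), proj("scene",[[*door(side,a,.117,0),.196]]).round())
print(f([(185,360),(185,385),(468,320),(488,322)]))
E
```

```text
[[ -60.  127.]
 [ -55.  116.]
 [-165.   78.]
 [-169.   82.]
 [-180.   80.]]
[[ -56. -120.]
 [ -59. -133.]
 [-164.  -79.]
 [-167.  -89.]]
-1 0.8 [430. 238. 434. 240.] [[339. 180.]]
-1 0.9 [437. 241. 442. 243.] [[341. 178.]]
-1 1.0 [445. 244. 449. 246.] [[342. 177.]]
-1 1.1 [452. 246. 457. 248.] [[343. 175.]]
-1 1.2 [460. 248. 465. 249.] [[343. 174.]]
1 0.8 [381. 245. 376. 251.] [[353. 190.]]
1 0.9 [376. 249. 370. 255.] [[358. 191.]]
1 1.0 [371. 254. 364. 259.] [[364. 192.]]
1 1.1 [365. 258. 358. 263.] [[369. 194.]]
1 1.2 [359. 262. 350. 266.] [[373. 195.]]
[[357.54011735 261.71320132]
 [357.54011735 270.88078475]
 [461.31716172 247.04506784]
 [468.65122846 247.77847451]]
```

```bash
python3 - <<'E'
from h import *
for nm,px in(("stagetip",(308,152)),("eyepiece end",(328,60)),("head left",(292,103)),("arm left",(240,110)),("knob front",(228,215)),("knob right",(242,232))):
    e,d=ray("scene",[px])
    for z in(0.05,.1,.15,.2,.25,.3,.35,.4):
        P=e+d[0]*(z-e[2])/d[0][2]
        if d[0][2]<0 and z<e[2]: print(nm,z,P.round(2),w2c(P).round(2),proj("top",P).round())
a=cv2.imread("pics/top0.png")[70:290,420:640]; cv2.imwrite("pics/topm.png",cv2.convertScaleAbs(cv2.resize(a,(600,600),interpolation=2),alpha=1.6))
a=cv2.imread("pics/scene0.png")[20:280,160:360]; cv2.imwrite("pics/scm.png",cv2.convertScaleAbs(cv2.resize(a,(460,598),interpolation=2),alpha=1.6))
E
```

```text
stagetip 0.05 [ 0.13 -0.71  0.05] [[-0.34 -0.9 ]] [[858. 309.]]
stagetip 0.1 [ 0.23 -0.51  0.1 ] [[-0.28 -0.69]] [[786. 284.]]
stagetip 0.15 [ 0.32 -0.32  0.15] [[-0.21 -0.48]] [[693. 255.]]
stagetip 0.2 [ 0.42 -0.13  0.2 ] [[-0.15 -0.28]] [[580. 222.]]
stagetip 0.25 [0.52 0.06 0.25] [[-0.09 -0.07]] [[450. 185.]]
stagetip 0.3 [0.61 0.25 0.3 ] [[-0.02  0.13]] [[305. 145.]]
stagetip 0.35 [0.71 0.45 0.35] [[0.04 0.34]] [[153. 104.]]
stagetip 0.4 [0.8  0.64 0.4 ] [[0.1  0.54]] [[ 2. 66.]]
eyepiece end 0.05 [-2.94 -6.06  0.05] [[-2.48 -6.68]] [[-1236945.  -186489.]]
eyepiece end 0.1 [-2.48 -5.24  0.1 ] [[-2.17 -5.8 ]] [[-472648.  -69260.]]
eyepiece end 0.15 [-2.02 -4.41  0.15] [[-1.85 -4.91]] [[-180640.  -25377.]]
eyepiece end 0.2 [-1.56 -3.59  0.2 ] [[-1.53 -4.02]] [[-64977.  -8500.]]
eyepiece end 0.25 [-1.1  -2.77  0.25] [[-1.22 -3.13]] [[-19877.  -2222.]]
eyepiece end 0.3 [-0.65 -1.94  0.3 ] [[-0.9  -2.24]] [[-3799.  -176.]]
eyepiece end 0.35 [-0.19 -1.12  0.35] [[-0.59 -1.35]] [[599. 256.]]
eyepiece end 0.4 [ 0.27 -0.29  0.4 ] [[-0.27 -0.47]] [[807. 176.]]
head left 0.05 [-0.4  -1.98 
[... 1262 characters left out ...]
.25] [[0.12 0.23]] [[231. 115.]]
knob front 0.3 [0.81 0.46 0.3 ] [[0.14 0.37]] [[141.  94.]]
knob front 0.35 [0.85 0.59 0.35] [[0.16 0.51]] [[46. 71.]]
knob front 0.4 [0.89 0.73 0.4 ] [[0.17 0.64]] [[-53.  50.]]
knob right 0.05 [ 0.63 -0.07  0.05] [[ 0.04 -0.19]] [[462. 201.]]
knob right 0.1 [0.66 0.05 0.1 ] [[ 0.06 -0.06]] [[404. 184.]]
knob right 0.15 [0.7  0.16 0.15] [[0.08 0.06]] [[339. 165.]]
knob right 0.2 [0.74 0.28 0.2 ] [[0.1  0.18]] [[268. 144.]]
knob right 0.25 [0.78 0.4  0.25] [[0.12 0.3 ]] [[191. 122.]]
knob right 0.3 [0.81 0.51 0.3 ] [[0.13 0.42]] [[109.  99.]]
knob right 0.35 [0.85 0.63 0.35] [[0.15 0.54]] [[22. 76.]]
knob right 0.4 [0.89 0.75 0.4 ] [[0.17 0.66]] [[-67.  53.]]
```

View pics/topm.png

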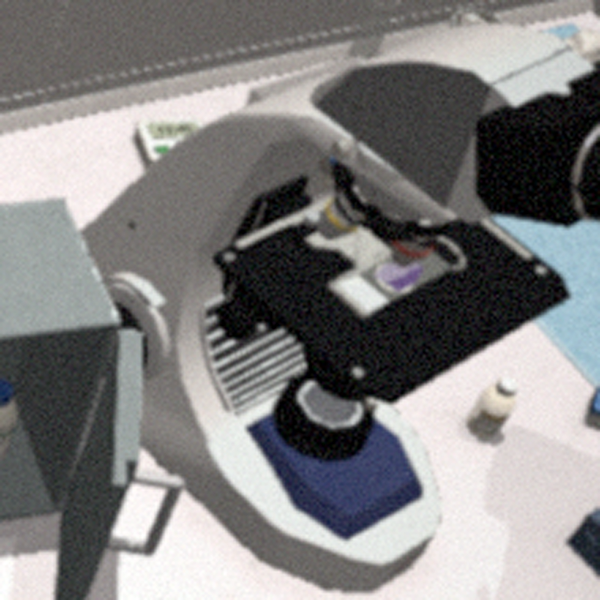

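View pics/scm.png

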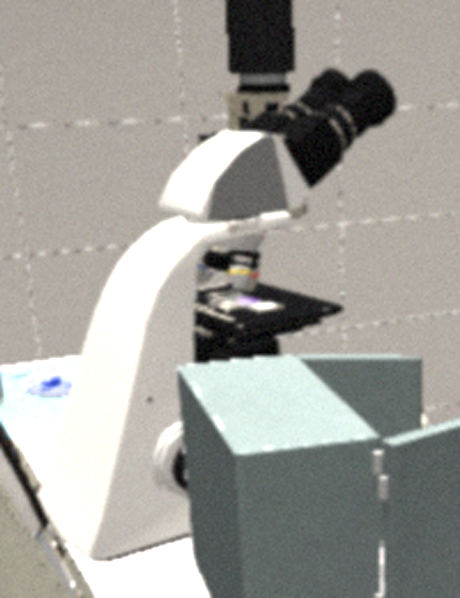

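```bash
python3 - <<'E'
from h import *
def tri(s,t):
    e1,d1=ray("scene",[s]);e2,d2=ray("top",[t]);A=np.c_[d1[0],-d2[0]]
    k=np.linalg.lstsq(A,e2-e1,rcond=None)[0];p=e1+d1[0]*k[0];q=e2+d2[0]*k[1]
    return ((p+q)/2).round(3),np.linalg.norm(p-q).round(3)
g=lambda x,y:(x/2.3+160,y/2.3+20); h=lambda x,y:(x/2.727+420,y/2.727+70)
print("stage tip",tri(g(342,308),h(370,400)), tri(g(342,308),h(570,295)))
print("head low corner",tri(g(205,220),h(318,100)))
print("eyep",tri(g(395,100),h(600,180)),tri(g(370,70),h(600,180)), tri(g(310,185),h(480,205)))
print("head front low",tri(g(300,215),h(445,215)),)
print("stage corners z.2",onz("top",[h(215,255),h(370,400),h(570,295)],.2).round(3))
print("column left z.1,.2", onz("top",[h(95,240)],.1).round(3),onz("top",[h(180,150)],.2).round(3))
print("knob z.06/.1",onz("top",[h(120,280),h(165,300)],.08).round(3))
print("base low",onz("top",[h(140,450),h(300,580),h(215,480)],.02).round(3))
for a in(1.2,.8,.4,0): print(a,[door(-1,a,s,.026).round(3) for s in(.079,.105)], [door(1,a,s,.026).round(3) for s in(.079,.105)])
E
```

```text
stage tip (array([ 0.437, -0.093,  0.206]), np.float64(0.002)) (array([ 0.416, -0.193,  0.219]), np.float64(0.091))
head low corner (array([ 0.575, -0.111,  0.306]), np.float64(0.006))
eyep (array([ 0.38 , -0.088,  0.411]), np.float64(0.014)) (array([ 0.391, -0.096,  0.423]), np.float64(0.022)) (array([ 0.455, -0.124,  0.328]), np.float64(0.004))
head front low (array([ 0.47 , -0.123,  0.303]), np.float64(0.011))
stage corners z.2 [[ 0.572 -0.074  0.2  ]
 [ 0.441 -0.099  0.2  ]
 [ 0.472 -0.276  0.2  ]]
column left z.1,.2 [[ 0.695 -0.078  0.1  ]] [[ 0.667 -0.104  0.2  ]]
knob z.06/.1 [[ 0.67  -0.09   0.08 ]
 [ 0.642 -0.112  0.08 ]]
base low [[ 0.563 -0.063  0.02 ]
 [ 0.43  -0.113  0.02 ]
 [ 0.522 -0.101  0.02 ]]
1.2 [array([0.457, 0.031]), array([0.435, 0.044])] [array([0.495, 0.257]), array([0.47 , 0.251])]
0.8 [array([0.471, 0.061]), array([0.455, 0.082])] [array([0.498, 0.224]), array([0.476, 0.209])]
0.4 [array([0.495, 0.083]), array([0.489, 0.109])] [array([0.513, 0.194]), array([0.499, 0.173])]
0 [array([0.526, 0.095]), array([0.53, 0.12])] [array([0.539, 0.174]), array([0.535, 0.148])]
```

```bash
python3 - <<'E'
from h import *
print(proj("scene",[[.295,-.607,.405],[.295,-.607,.227]]).round())
a=cv2.imread("pics/scene0.png")[0:150,200:400]; cv2.imwrite("pics/sc3.png",cv2.convertScaleAbs(cv2.resize(a,(800,600),interpolation=2),alpha=2))
E
```

```text
[[274.  54.]
 [277. 111.]]
```

View pics/sc3.png

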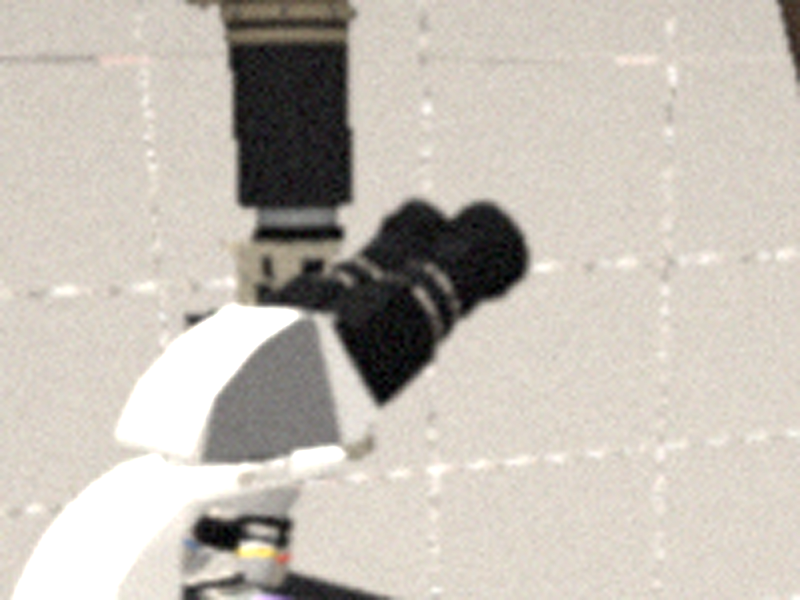

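```bash
cat >> h.py <<'E'
def shift(p,yaw=None):
    o=ctrl.get_obs(); R=Ro.from_euler('xyz',o['orientation'],degrees=True)
    v=R.inv().apply(np.array(p)-o['tool_pos'])*100
    tw=None if yaw is None else (-(yaw-o['orientation'][2])+180)%360-180
    print("t",o['clock'].__round__(2),"pos",o['tool_pos'].round(3),"rpy",o['orientation'].round(1),"shift cm",v.round(1),"twist",tw,"F",o['force'].round(1))
E
python3 - <<'E'
from h import *
shift([.22,-.45,.68],116); print(onz("top",[(594,145),(598,110)],.38).round(3))
print("approach",door(-1,1.2,.10,.049).round(3))
E
```

```text
t 0.1 pos [ 0.295 -0.607  0.404] rpy [-1.800e+02 -1.000e-01  1.159e+02] shift cm [ 17.4   0.1 -27.6] twist -0.06268680282599348 F [ 0.1 -0.3 -0.5]
[[ 0.416 -0.064  0.38 ]
 [ 0.473 -0.116  0.38 ]]
approach [0.427 0.021]
```

{"op": "carry_out", "data": {
  "linear": [
    [1, 0, -3],
    [3, 0, -6],
    [5, 0, -9],
    [7, 0, -12],
    [9, 0, -15],
    [11, 0, -18],
    [13, 0, -21],
    [15, 0, -24],
    [17.4, 0, -27.6],
    [17.4, 0, -27.6],
    [17.4, 0, -27.6]
  ],
  "twist": [0, 0, 0, 0, 0, 0, 0, 0, 0, 0, 0],
  "fingers": -1
}}

```text
clock: 1.02
tool_pos: [0.2181, -0.4493, 0.6834]
orientation: [179.9, 0.3, 116.0]
force: [-0.4, 0.6, -1.1]
opening: 0.02
```

```bash
python3 - <<'E'
from h import *
shift([.44,-.1,.68],150);shift([.43,.02,.68],180)
cv2.imwrite("pics/s1.png",ctrl.snapshot("scene"))
E
```

```text
t 1.02 pos [ 0.218 -0.449  0.683] rpy [179.9   0.3 116. ] shift cm [21.7 35.2  0.3] twist -34.03841358558415 F [-0.4  0.6 -1.1]
t 1.02 pos [ 0.218 -0.449  0.683] rpy [179.9   0.3 116. ] shift cm [32.9 39.6  0.3] twist -64.03841358558415 F [-0.4  0.6 -1.1]
```

View pics/s1.png

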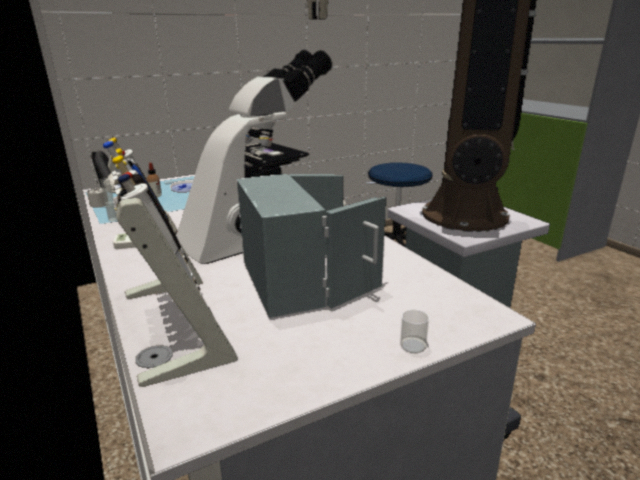

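{"op": "carry_out", "data": {
  "linear": [
    [1, 2, 0],
    [2.5, 4.5, 0],
    [4, 7.5, 0],
    [6, 11, 0],
    [8, 14.5, 0],
    [10, 18, 0],
    [11.7, 21.5, 0],
    [14.7, 24.5, 0],
    [17.5, 27.5, 0],
    [20.5, 30, 0],
    [23.5, 32.5, 0]
  ],
  "twist": [-4, -9, -15, -21, -27, -33, -39, -45, -51, -58, -64]
}}

```text
clock: 1.98
tool_pos: [0.4091, -0.0942, 0.6796]
orientation: [-180.0, -0.1, -179.7]
force: [1.7, -0.4, 0.4]
opening: 0.0002
```

```bash
python3 - <<'E'
from h import *
shift([.43,.02,.60],180)
E
```

```text
t 1.98 pos [ 0.409 -0.094  0.68 ] rpy [-1.800e+02 -1.000e-01 -1.797e+02] shift cm [-2.2 11.4  7.9] twist 0.3233311293134875 F [ 1.7 -0.4  0.4]
```

{"op": "carry_out", "data": {
  "linear": [
    [0, 2.5, 0],
    [-0.5, 5.5, 0],
    [-1, 8.5, 0],
    [-2, 11.4, 0],
    [-2.2, 11.4, 3],
    [-2.2, 11.4, 6],
    [-2.2, 11.4, 8],
    [-2.2, 11.4, 8]
  ],
  "twist": [0, 0, 0, 0, 0, 0, 0, 0]
}}

```text
clock: 2.65
tool_pos: [0.4302, 0.0205, 0.5937]
orientation: [-179.8, -0.6, -179.6]
force: [-1.3, -0.0, -0.9]
opening: 0.0008
```

```bash
python3 - <<'E'
from h import *
shift([.427,.021,.348],180)
for n in("scene","top"): cv2.imwrite(f"pics/{n}2.png",cv2.convertScaleAbs(ctrl.snapshot(n),alpha=1.6))
E
```

```text
t 2.65 pos [0.43  0.021 0.594] rpy [-179.8   -0.6 -179.6] shift cm [ 0.   0.1 24.6] twist 0.35117666109840684 F [-1.3 -0.  -0.9]
```

View pics/scene2.png

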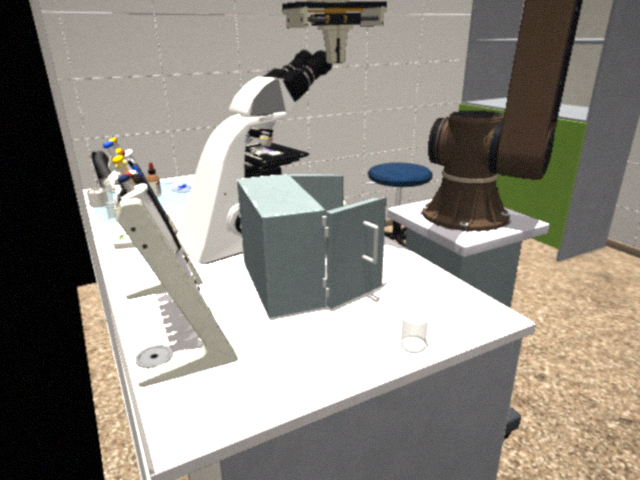

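View pics/top2.png

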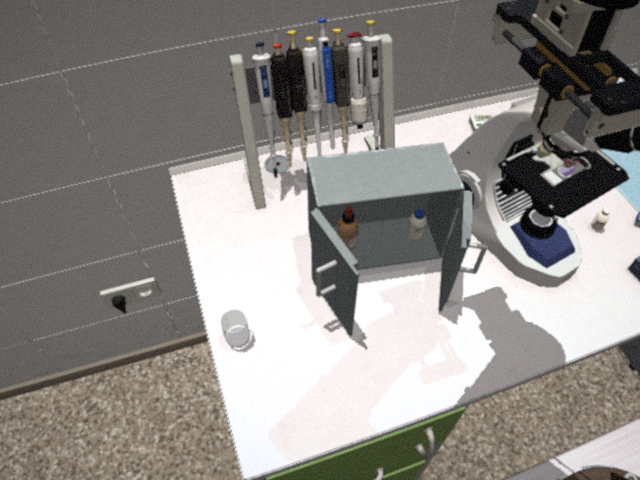

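```bash
python3 - <<'E'
from h import *
c=np.array([.43,.0205,.5937-.112])
for n in("top","scene"):
  print(n,proj(n,[c+[.097,0,0],c-[.097,0,0],c+[0,.097,0],c-[0,.097,0]]).round())
E
```

```text
top [[513.  35.]
 [620. 140.]
 [484.  97.]
 [630.  69.]]
scene [[290.  26.]
 [376.  25.]
 [361.  24.]
 [312.  26.]]
```

{"op": "carry_out", "data": {
  "linear": [
    [0, 0, 2.5],
    [0, 0, 5.5],
    [0, 0, 8.5],
    [0, 0, 11.5],
    [0, 0, 14.5],
    [0, 0, 17.5],
    [0, 0, 20],
    [0, 0, 22],
    [0, 0, 23.5],
    [0, 0, 24.5],
    [0, 0, 24.5]
  ],
  "twist": [0, 0, 0, 0, 0, 0, 0, 0, 0, 0, 0]
}}

```text
clock: 3.67
tool_pos: [0.4301, 0.0194, 0.3532]
orientation: [-179.8, -0.3, -179.7]
force: [-0.4, -0.7, -0.6]
opening: 0.0003
```

```bash
python3 - <<'E'
from h import *
for n in("scene","top"): cv2.imwrite(f"pics/{n}3.png",cv2.convertScaleAbs(cv2.resize(ctrl.snapshot(n)[0:360,160:640],(800,600)),alpha=1.6))
for a in (1.2,1,.8,.6,.4,.2,.1,0,-.05):
    n=RC@np.array([-np.cos(a),-np.sin(a)]); h=.021*abs(n[0])+.012*abs(n[1])
    s=.09 if a>.7 else .08
    print(a,door(-1,a,s,.014+h).round(3))
shift([.427,.021,.348],180)
E
```

```text
1.2 [0.443 0.028]
1 [0.447 0.046]
0.8 [0.454 0.062]
0.6 [0.47  0.069]
0.4 [0.484 0.082]
0.2 [0.5   0.091]
0.1 [0.508 0.095]
0 [0.515 0.097]
-0.05 [0.519 0.099]
t 3.77 pos [0.431 0.02  0.355] rpy [-179.9   -0.2 -179.7] shift cm [0.4 0.1 0.7] twist 0.3122300033297165 F [-0.4  0.2  1.7]
```

View pics/scene3.png

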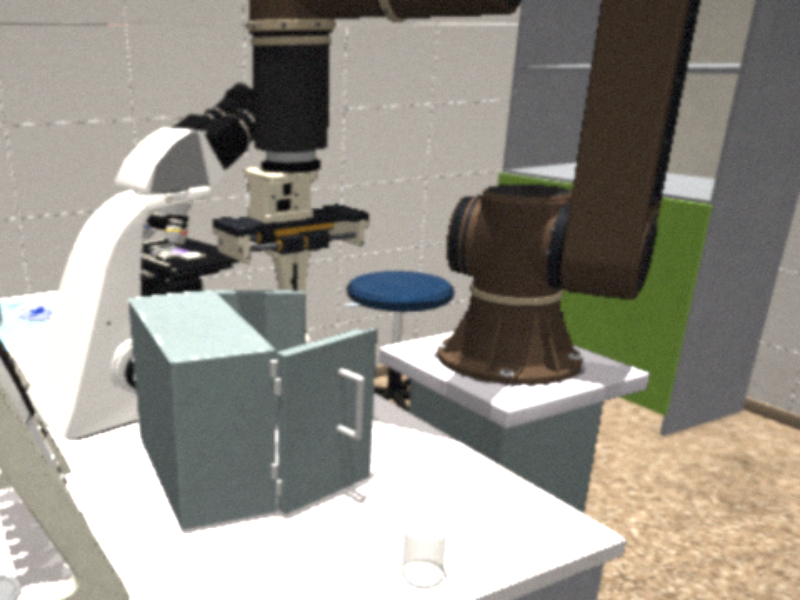

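View pics/top3.png

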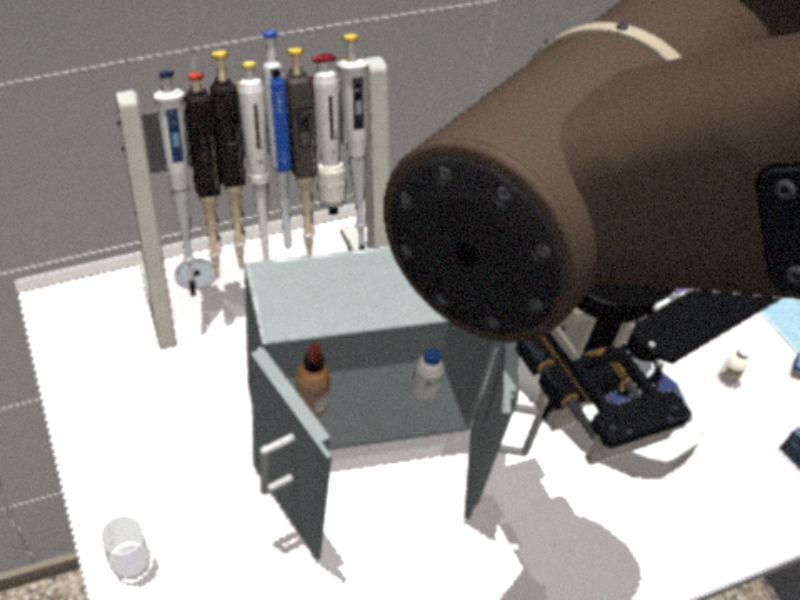

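{"op": "carry_out", "data": {
  "linear": [
    [-0.5, 0.8, 0],
    [-1.0, 1.6, 0],
    [-1.4, 2.4, 0],
    [-1.6, 3.2, 0],
    [-2.3, 4.2, 0],
    [-3.1, 4.8, 0],
    [-3.9, 5.2, 0],
    [-4.7, 5.8, 0],
    [-5.3, 6.3, 0],
    [-6.1, 6.8, 0],
    [-6.9, 7.2, 0],
    [-6.9, 7.2, 0]
  ],
  "twist": [0, 0, 0, 0, 0, 0, 0, 0, 0, 0, 0, 0]
}}

```text
clock: 4.77
tool_pos: [0.5009, 0.0927, 0.3545]
orientation: [-179.9, -0.1, -179.7]
force: [0.1, 0.1, 0.2]
opening: 0.0001
```

```bash
python3 - <<'E'
from h import *
shift([.518,.097,.353],180)
for n in("top",): cv2.imwrite(f"pics/{n}4.png",cv2.convertScaleAbs(cv2.resize(ctrl.snapshot(n)[100:400,200:600],(800,600)),alpha=1.6))
E
```

```text
t 4.77 pos [0.501 0.093 0.354] rpy [-1.799e+02 -1.000e-01 -1.797e+02] shift cm [-1.7  0.4  0.1] twist 0.3212637277591739 F [0.1 0.1 0.2]
```

View pics/top4.png

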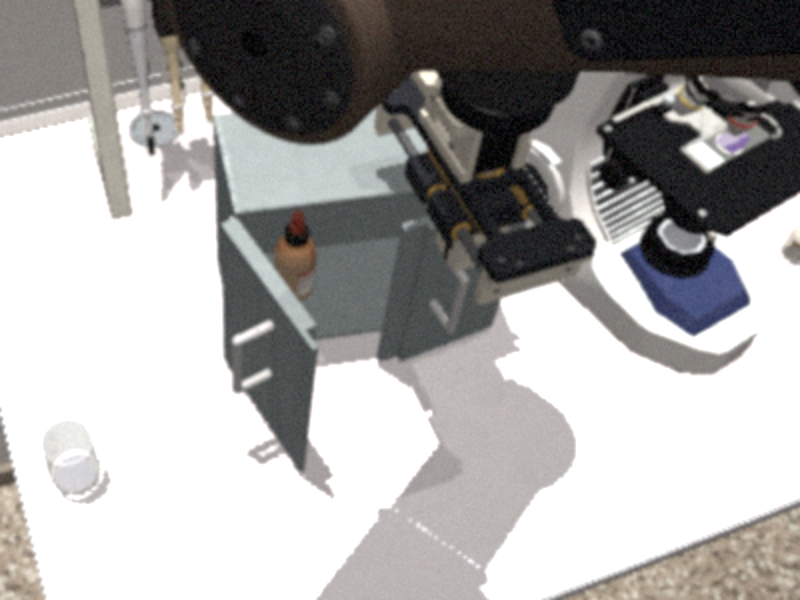

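{"op": "carry_out", "data": {
  "linear": [
    [-0.4, 0.1, 0],
    [-0.8, 0.2, 0],
    [-1.2, 0.3, 0],
    [-1.5, 0.4, 0],
    [-1.7, 0.4, 0],
    [-1.7, 0.4, 0]
  ],
  "twist": [0, 0, 0, 0, 0, 0]
}}

```text
clock: 5.32
tool_pos: [0.5175, 0.0965, 0.3544]
orientation: [-179.9, -0.2, -179.7]
force: [-0.2, -0.3, -0.2]
opening: 0.0003
```

{"op": "carry_out", "data": {
  "linear": [
    [-0.2, 0, 0],
    [-0.3, 0, 0],
    [-0.3, 0, 0],
    [-0.3, 0, 0]
  ],
  "twist": [0, 0, 0, 0]
}}

```text
clock: 5.65
tool_pos: [0.5206, 0.0965, 0.3544]
orientation: [-179.9, -0.1, -179.7]
force: [-0.2, 0.7, 0.3]
opening: 0.0004
```

{"op": "carry_out", "data": {
  "linear": [
    [-0.2, 0, 0],
    [-0.4, 0, 0],
    [-0.4, 0, 0],
    [-0.4, 0, 0]
  ],
  "twist": [0, 0, 0, 0]
}}

```text
clock: 5.98
tool_pos: [0.5229, 0.0964, 0.3542]
orientation: [-179.9, -0.4, -179.7]
force: [-11.8, 3.9, 7.8]
opening: 0.0004
```

{"op": "carry_out", "data": {
  "linear": [
    [-0.2, 0, 0],
    [-0.4, 0, 0],
    [-0.4, 0, 0],
    [-0.4, 0, 0]
  ],
  "twist": [0, 0, 0, 0]
}}

```text
clock: 6.32
tool_pos: [0.5242, 0.0964, 0.3541]
orientation: [-179.8, -0.8, -179.8]
force: [-20.3, 6.0, 14.5]
opening: 0.0006
```

```bash
python3 - <<'E'
from h import *
shift([.525,.097,.353],180)
for n in("top",): cv2.imwrite(f"pics/{n}5.png",cv2.convertScaleAbs(cv2.resize(ctrl.snapshot(n)[150:330,280:520],(800,600)),alpha=1.6))
E
```

```text
t 6.32 pos [0.524 0.096 0.354] rpy [-179.8   -0.8 -179.8] shift cm [-0.1  0.1  0.1] twist 0.24183156658227745 F [-20.3   6.   14.5]
```

View pics/top5.png

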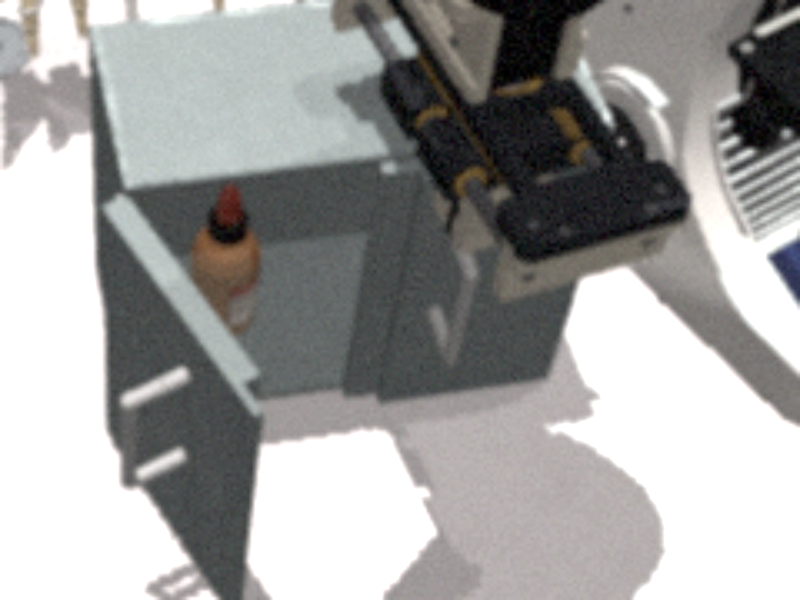

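{"op": "carry_out", "data": {
  "linear": [
    [0.5, 0, 0],
    [1.5, 0, 0],
    [3, 0, 0],
    [4.5, 0, -2],
    [5.5, 1, -4],
    [5.5, 3, -6],
    [5.5, 5, -7],
    [5.5, 8, -7],
    [5.5, 11, -7],
    [5.5, 14, -7],
    [5, 17, -7],
    [5, 17, -7]
  ],
  "twist": [0, 0, 0, 0, 0, 0, 0, 0, 0, 0, 0, 0]
}}

```text
clock: 7.37
tool_pos: [0.4747, 0.2703, 0.4239]
orientation: [-179.9, -0.7, -179.6]
force: [0.6, -0.4, 0.4]
opening: 0.0001
```

```bash
python3 - <<'E'
from h import *
p=door(1,1.2,.09,.047); print(p)
shift([*p,.354],180)
for n in("top",): cv2.imwrite(f"pics/{n}6.png",cv2.convertScaleAbs(cv2.resize(ctrl.snapshot(n)[100:400,200:600],(800,600)),alpha=1.6))
for a in (1.2,1,.8,.6,.4,.2,.1,0,-.05):
    n=RC@np.array([-np.cos(a),np.sin(a)]); h=.021*abs(n[0])+.012*abs(n[1])
    s=.09 if a>.7 else .08
    print(a,door(1,a,s,.014+h).round(3))
E
```

```text
[0.4799258  0.27490645]
t 7.37 pos [0.475 0.27  0.424] rpy [-179.9   -0.7 -179.6] shift cm [-0.6  0.5  7. ] twist 0.3874818704016434 F [ 0.6 -0.4  0.4]
1.2 [0.483 0.258]
1 [0.482 0.242]
0.8 [0.483 0.225]
0.6 [0.495 0.216]
0.4 [0.503 0.2  ]
0.2 [0.514 0.186]
0.1 [0.52 0.18]
0 [0.528 0.174]
-0.05 [0.532 0.172]
```

View pics/top6.png

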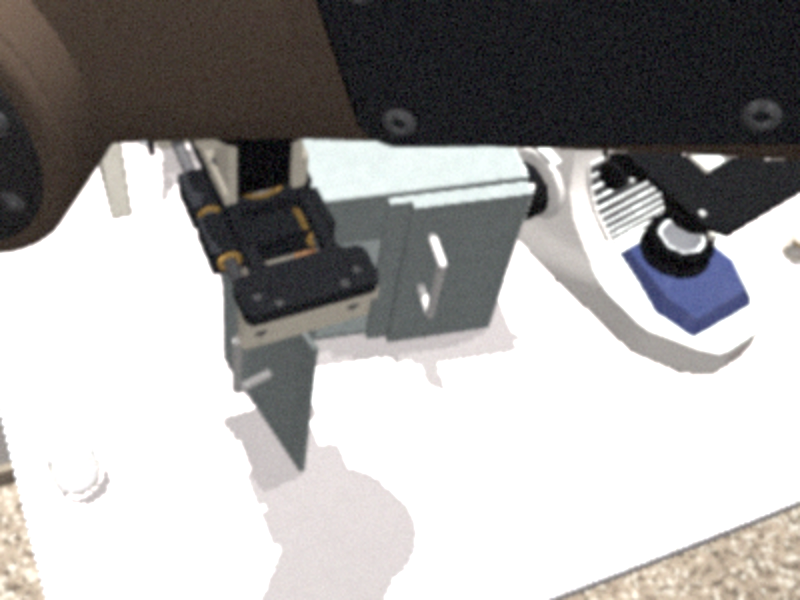

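{"op": "carry_out", "data": {
  "linear": [
    [-0.5, 1.0, 0],
    [-0.5, 1.0, 1.5],
    [-0.5, 1.0, 3],
    [-0.5, 1.0, 4.5],
    [-0.5, 1.0, 6],
    [-0.5, 1.0, 7],
    [-0.5, 1.0, 7]
  ],
  "twist": [0, 0, 0, 0, 0, 0, 0]
}}

```text
clock: 8.0
tool_pos: [0.4779, 0.2776, 0.3516]
orientation: [-179.7, -0.9, -179.7]
force: [-0.8, -0.1, -0.0]
opening: 0.0005
```

```bash
python3 - <<'E'
from h import *
shift([.483,.258,.354],180)
for n in("scene",): cv2.imwrite(f"pics/{n}7.png",cv2.convertScaleAbs(cv2.resize(ctrl.snapshot(n)[0:360,160:640],(800,600)),alpha=1.6))
E
```

```text
t 8.0 pos [0.478 0.278 0.352] rpy [-179.7   -0.9 -179.7] shift cm [-0.5 -2.  -0.2] twist 0.3273720045827986 F [-0.8 -0.1 -0. ]
```

View pics/scene7.png

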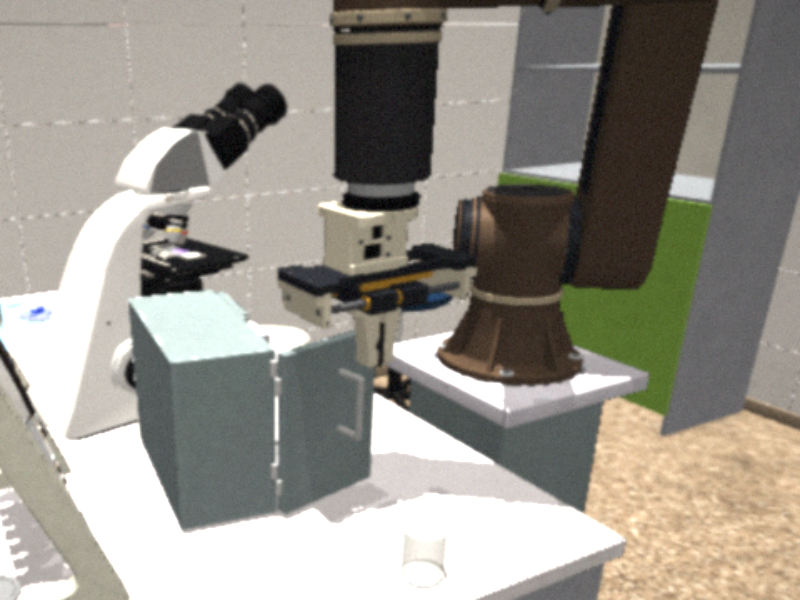

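```bash
python3 - <<'E'
from h import *
print(proj("scene",[[.478,.278,.1735],[.478-.021,.278,.1735],[.478+.021,.278,.1735]]), proj("scene",[[*door(1,1.2,.117,0.014),.196],[*door(1,1.2,0,0.014),.196]]))
im=ctrl.snapshot("scene")[150:270,320:480]
cv2.imwrite("pics/s8.png",cv2.convertScaleAbs(cv2.resize(im,(800,600),interpolation=2),alpha=1.6))
cv2.imwrite("pics/t8.png",cv2.convertScaleAbs(cv2.resize(ctrl.snapshot("top")[150:330,240:480],(800,600),interpolation=2),alpha=1.6))
E
```

```text
[[383.42630942 216.95444532]
 [393.16356499 214.85050353]
 [373.48495181 219.10212253]] [[379.00338497 196.79419337]
 [330.77269891 211.56081296]]
```

View pics/s8.png

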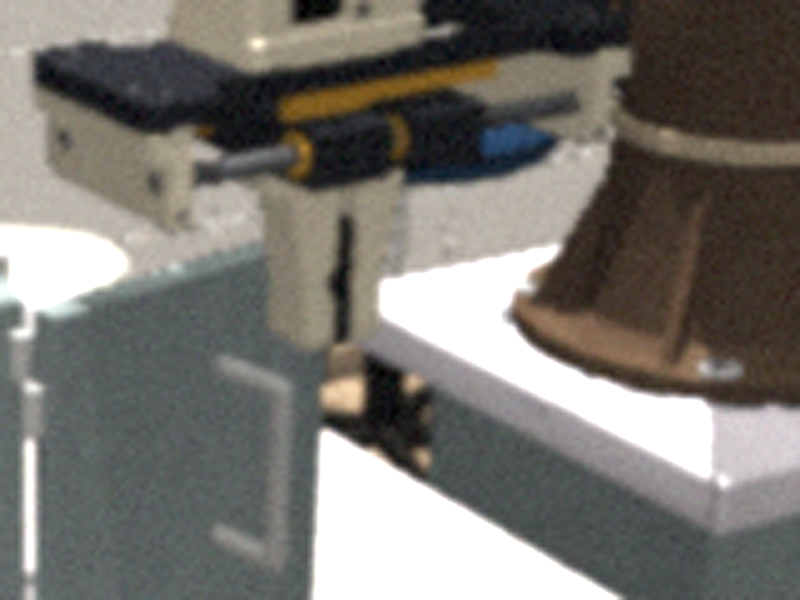

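View pics/t8.png

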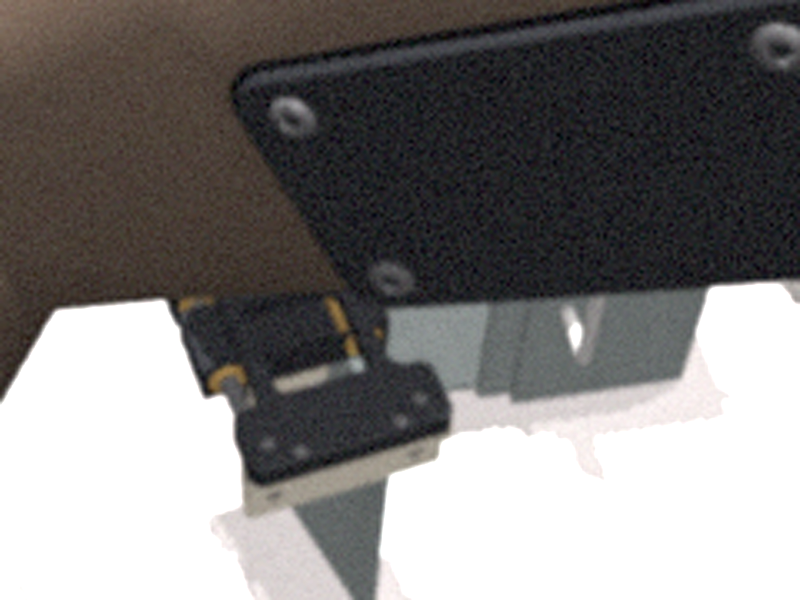

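{"op": "carry_out", "data": {
  "linear": [
    [-0.3, -1.0, 0],
    [-0.5, -2.0, 0],
    [-0.5, -3.0, 0],
    [-0.6, -4.0, 0],
    [-0.7, -5.0, 0],
    [-1.2, -5.8, 0],
    [-1.7, -6.5, 0],
    [-2.2, -7.2, 0],
    [-2.8, -8.0, 0],
    [-3.3, -8.6, 0],
    [-3.7, -9.1, 0],
    [-3.7, -9.1, 0]
  ],
  "twist": [0, 0, 0, 0, 0, 0, 0, 0, 0, 0, 0, 0]
}}

```text
clock: 9.15
tool_pos: [0.5171, 0.1868, 0.354]
orientation: [-179.8, -0.7, -179.7]
force: [-0.3, -0.2, 1.4]
opening: 0.0003
```

```bash
python3 - <<'E'
from h import *
shift([.530,.174,.354],180)
cv2.imwrite("pics/t9.png",cv2.convertScaleAbs(cv2.resize(ctrl.snapshot("top")[150:330,280:520],(800,600),interpolation=2),alpha=1.6))
E
```

```text
t 9.15 pos [0.517 0.187 0.354] rpy [-179.8   -0.7 -179.7] shift cm [-1.3 -1.3 -0. ] twist 0.3202841577517006 F [-0.3 -0.2  1.4]
```

View pics/t9.png

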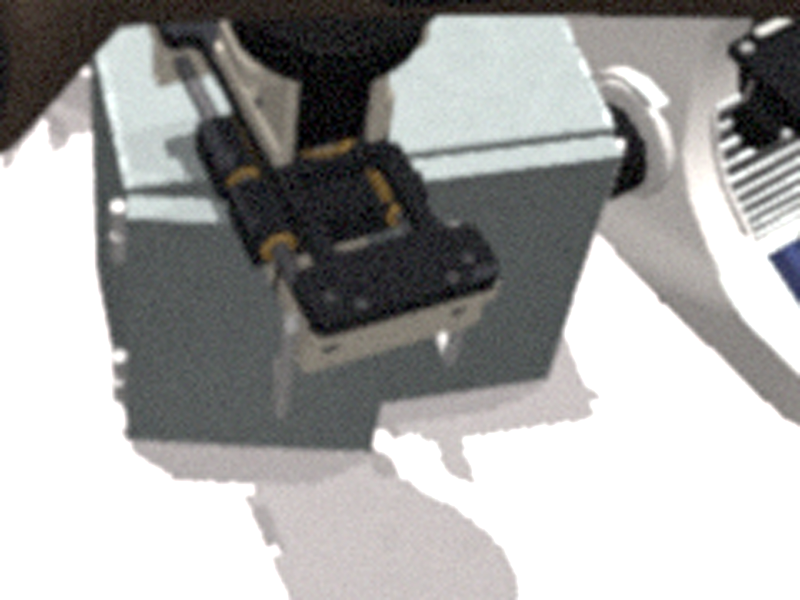

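{"op": "carry_out", "data": {
  "linear": [
    [-0.4, -0.4, 0],
    [-0.8, -0.8, 0],
    [-1.1, -1.2, 0],
    [-1.4, -1.3, 0],
    [-1.6, -1.3, 0],
    [-1.6, -1.3, 0]
  ],
  "twist": [0, 0, 0, 0, 0, 0]
}}

```text
clock: 9.7
tool_pos: [0.5332, 0.1741, 0.3538]
orientation: [-179.8, -0.7, -179.7]
force: [0.7, -0.5, 0.7]
opening: 0.0006
```

{"op": "carry_out", "data": {
  "linear": [
    [-0.2, 0, 0],
    [-0.3, 0, 0],
    [-0.3, 0, 0],
    [-0.3, 0, 0]
  ],
  "twist": [0, 0, 0, 0]
}}

```text
clock: 10.03
tool_pos: [0.5359, 0.1741, 0.3536]
orientation: [-179.8, -0.8, -179.7]
force: [-3.6, -1.0, 2.2]
opening: 0.0003
```

{"op": "carry_out", "data": {
  "linear": [
    [-0.2, 0, 0],
    [-0.4, 0, 0],
    [-0.4, 0, 0],
    [-0.4, 0, 0]
  ],
  "twist": [0, 0, 0, 0]
}}

```text
clock: 10.37
tool_pos: [0.5375, 0.174, 0.3534]
orientation: [-179.8, -1.1, -179.7]
force: [-19.3, 3.1, 11.4]
opening: 0.0006
```

{"op": "carry_out", "data": {
  "linear": [
    [-0.2, 0, 0],
    [-0.4, 0, 0],
    [-0.4, 0, 0],
    [-0.4, 0, 0]
  ],
  "twist": [0, 0, 0, 0]
}}

```text
clock: 10.7
tool_pos: [0.5386, 0.174, 0.3533]
orientation: [-179.7, -1.5, -179.7]
force: [-22.7, 5.0, 14.8]
opening: 0.0004
```

{"op": "carry_out", "data": {
  "linear": [
    [0.5, 0, 0],
    [1.5, 0, 0],
    [3, 0, 0],
    [5, 0, 0],
    [7, 0, 0],
    [8, 0, -2],
    [8, 0, -5],
    [8, 0, -8],
    [8, 0, -11],
    [8, 0, -14],
    [8, 0, -17],
    [8, 0, -20]
  ],
  "twist": [0, 0, 0, 0, 0, 0, 0, 0, 0, 0, 0, 0]
}}

```text
clock: 11.7
tool_pos: [0.4634, 0.1743, 0.5572]
orientation: [-179.8, -1.4, -179.7]
force: [1.8, 0.7, -0.9]
opening: 0.0009
```

{"op": "carry_out", "data": {
  "linear": [
    [0, 0, -2],
    [0, 0, -4],
    [0, 0, -6],
    [0, 0, -6]
  ],
  "twist": [0, 0, 0, 0]
}}

```text
clock: 12.03
tool_pos: [0.4649, 0.1742, 0.6215]
orientation: [-180.0, -1.0, -179.7]
force: [-0.4, -0.4, 0.4]
opening: 0.0006
```

```bash
python3 - <<'E'
from h import *
shift([.45,.174,.6],180)
a=ctrl.snapshot("top");b=ctrl.snapshot("scene")
cv2.imwrite("pics/t10.png",cv2.convertScaleAbs(cv2.resize(a[100:400,200:600],(800,600),interpolation=2),alpha=1.6))
cv2.imwrite("pics/s10.png",cv2.convertScaleAbs(cv2.resize(b[140:365,180:480],(800,600),interpolation=2),alpha=1.6))
for side,o in((-1,.014),(1,.014)):
  for an in(0,.04,.08):
    P=[[*door(side,an,s,.014),.196] for s in(0,.099 if side<0 else .134)]
    print(side,an,((proj("top",P)-[200,100])*2).round().tolist(),((proj("scene",P)-[180,140])*2.667).round().tolist())
E
```

```text
t 12.03 pos [0.465 0.174 0.621] rpy [-180.    -1.  -179.7] shift cm [ 1.5 -0.   2.2] twist 0.25996979686055965 F [-0.4 -0.4  0.4]
-1 0 [[532.0, 195.0], [413.0, 209.0]] [[306.0, 89.0], [343.0, 123.0]]
-1 0.04 [[533.0, 195.0], [415.0, 213.0]] [[306.0, 88.0], [348.0, 122.0]]
-1 0.08 [[534.0, 194.0], [417.0, 216.0]] [[306.0, 88.0], [353.0, 121.0]]
1 0 [[237.0, 231.0], [407.0, 210.0]] [[408.0, 183.0], [345.0, 125.0]]
1 0.04 [[236.0, 231.0], [408.0, 215.0]] [[409.0, 183.0], [353.0, 124.0]]
1 0.08 [[236.0, 231.0], [408.0, 220.0]] [[409.0, 183.0], [360.0, 124.0]]
```

View pics/t10.png

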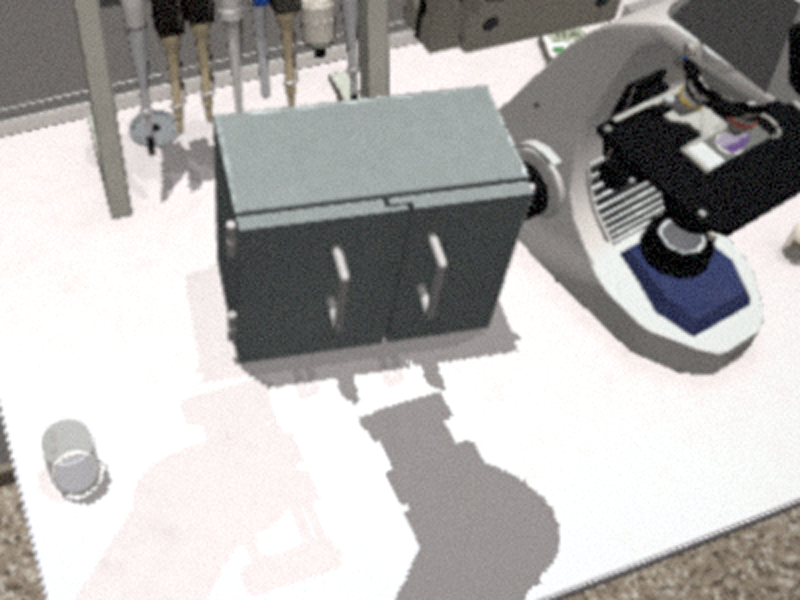

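View pics/s10.png

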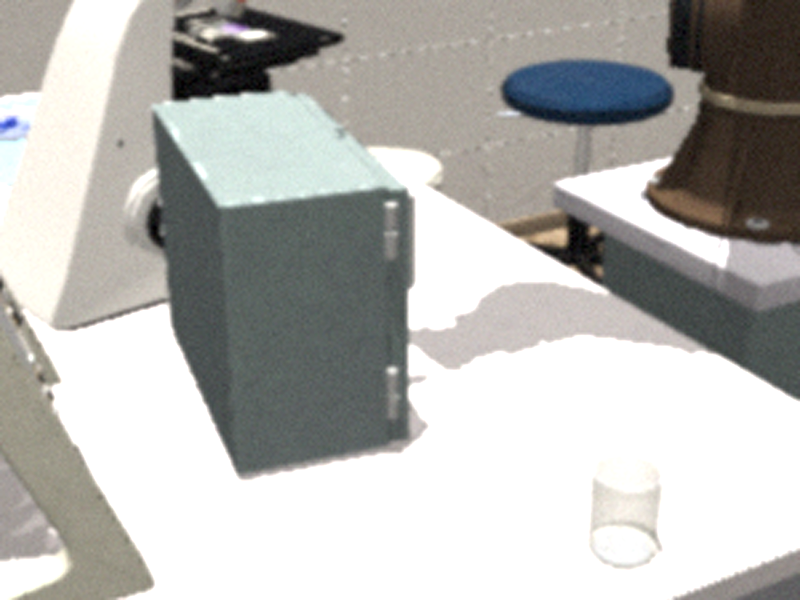

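```bash
python3 - <<'E'
from plant import ctrl
print(ctrl.close_job())
E
```

```text
the job is handed in; nothing more can be done
None
```

Both cabinet doors are shut with the left door's flange over the right door's rebated edge, and the job is handed in. It reports no verdict.

- **How it went:** I swung the closed gripper over the microscope and pushed the right door shut above its handle, with the left door still open at about 1.2 rad. Then I pushed the left door shut over it and backed the arm off to the front and above. It took about 12 s of the 45 s allowed.
- **Forces:** I pushed each door until it stopped moving, at about 25–28 N total wrist force. The arm stopped 7–8 mm past the position I had predicted for both doors, probably because I overestimated the finger thickness.
- **Final top view:** both doors lie flush with the cabinet front. The flange's top corner is at about (410, 207) in the enlarged picture, against a predicted (407, 210) for fully shut and (408, 215) at 0.04 rad. In the scene view the left door lies flat against the box.
- **Beaker and bottles:** the beaker is upright where it started. The bottles can't be seen behind the shut doors. The brown one was upright when last seen, with the right door shut. The white one was upright in the last view before pushing, and nothing reached inside the cabinet.
- **Robot:** it read about zero force and touched nothing at hand-in.

The two cameras disagreed by about 1 cm on the cabinet's position. I mostly followed the top view, and the pushes worked as planned.

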